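# Raise the counterweighted gate and push the vial rack into the reader

### The arm

A 6-joint arm with a two-finger parallel gripper is mounted at the origin on the work surface. World frame = base frame: x ahead of the robot, y to its left, z up, the work surface at z = 0. Lengths are in mm, angles in rad, forces in N, time in s.
With the tool pointing down it reaches from about 400 to 925 mm from the base axis. Payload 12.5 kg.
Tool frame: the origin (TCP) lies midway between the tips of the shut fingers; the grasp point (between the pads) lies 19 mm behind it; z points along the fingers, y is the direction in which the jaws open and shut (so a half turn about z gives the same grasp; the last joint's range is limited). The gripper opens to 95 mm and grips with 3 to 60 N. Pads are 20 mm wide; open, the fingers measure 119 mm over their backs; the gripper's body (75 mm by 180 mm) begins 59 mm behind the grasp point.
Start: joints at [-1.388, 0.491, 1.559, -0, 1.092, -0.106], TCP at [178.024, -599.128, 214.661] pointing down, gripper open.
Joint ranges: [-3.1, 3.1], [-0.84, 2.19], [0.05, 2.79], [-1.13, 4.28], [0.06, 2.93], [-2.69, 2.69]. Speed limits (rad/s): [2.22, 2.22, 2.79, 3.14, 3.14, 3.14].

### API

Orientations are given as [roll, pitch, yaw] about the fixed x, y, z axes, in that order (R = Rz(yaw) Ry(pitch) Rx(roll)).
In Python, from cell import * gives the robot as it stands. The module is installed in compiled form; this text tells all that it offers.
- The arm moves only by the tool carry_out, never from a script. Its argument "moves" is a list of rows, each an object of numbers: "dx", "dy", "dz": the shift along the tool's x, y, z in m; "twist": the turn about the tool's z in degrees. A call has 1 to 5 rows; each row is the pose to reach, as a shift and turn from the pose commanded when the call began, along the tool's axes at that moment; what a row does not reach only later rows make up. A row lasts 1/10 s, in which the tool goes at most 50 mm and 8.59 degrees, less where a joint would pass 70% of its speed; a pose out of reach is approached as far as the arm can. A call with a gripper value outside its range is refused whole. "grip" is the finger opening in m, from 0 to 0.0951, set as the call begins (left out, the last holds). The fingers move at their own pace and stop on an object; the grip force is fixed at half the most. Time passes only in rows, so rows that repeat a pose let the fingers close. It gives the time, the measured TCP pose, the force and the opening at its end, in the units of the state.
- state(): the state, without advancing time (a new reading comes with each control period).
- read_camera(name): name is "side" or "top" or "wrist"; returns (picture, depth): 400x640x3 uint8, red, green, blue; 400x640 float32, mm along the optical axis (not along the pixel's ray), 0 where there is no reading.
- camera_info(name): a dict with "mtx" (3x3 intrinsics, pixels), "R" (3x3) and "t" (3): a world point X has camera coordinates R X + t. Camera axes: x right, y down, z forward; pixel columns grow to the right and rows downward; lengths in mm; the calibration is good to about 2 mm. A picture is of the moment at which its call begins: read the wrist's pose just before it. camera_info takes no time and is no camera call; for the wrist camera it gives the pose at the moment of the call.
- job_done(): hands the job in, once; it reports no verdict.
The state is a dict: "t": time; "joints": joint angles; "qvel": joint speeds; "tau": joint torques, N m; "eef_pos": TCP position; "tcp_rot": TCP orientation; "ft_force": force on the tool from outside, world axes, zero at the start; "moment": the same for the moment, N m; "opening": opening from 0.0 (shut) to 1.0 (fully open).
Only numpy, scipy, OpenCV 4.12 (cv2) and the standard library are available. Lean on these libraries where they do the work, as an engineer would, in place of code of your own. Each camera call takes 0.05 s, during which the arm holds its last target. There are 200 camera calls.

### The job

At the rack reader, push the counterweighted barrier arm up from below, smoothly and without flinging it, past its balance point so that it stays raised by itself. Then push the blue vial rack along the lane under it, between the guides, until it rests fully home against the reader's black stop. Only push, with the fingertips or outsides of the fingers: do not grip, lift or tip the rack, leave the other things on the bench where they stand, and leave the barrier up.

Things in the scene. Friction and masses are not known exactly. Their poses are not given: they have to be found in the camera images.
- station: Fixed rack reader. Origin on the bench at the lane's centre on the barrier line; x = the rack's travel (away from the robot), y left, z up; yaw within 0.3 rad. The lane is the bench itself (thin grey mat). Two aluminium guides, 22 high, 10 thick: inner faces at y +-62 from x -25 to 60, +-58 at the throat x -21, flaring to +-72 at x -64. White reader body 170 wide, 125 high, x 70 to 220.
- stop (a point): Centre of the face of the reader's black stop, at station (50, 0, 25) mm; the stop is 50 high and 100 wide. Axes as the station's. The rack is home when its front touches this face.
- pivot (a point): The barrier's hinge axis (along station x), at station (0, -125, 120) mm; axes as the station's. Behind it the green post: x 19 to 51, y -145 to -105, 145 high, on a foot 70 x 70, 12 high (x 0 to 70). A dark steel counterweight, 60 diameter, x -35 to 12, sits above and outside the pivot; with the arm raised it hangs on the outer side, away from the lane.
- barrier (a joint): Barrier angle, rad. 0: lowered, arm level across the lane towards station +y, on its lower stop; grows as the free end rises; 1.65: upper stop, just past upright. Balance at about 0.82: below it the arm falls shut, above it it falls on up by itself (damped, 1 to 2 rad/s) and stays. Arm 330 long from the pivot, 14 x 20 section, white with red bands; lowered underside 110 above the bench.
- barrier_pad (a point): Centre of the green sleeve on the arm's free end, the place to push up from below: round, 28 diameter, 90 long along the arm, centred 285 from the pivot; lowered it is 120 above the bench (underside at 106, free below). Takes about 1 to 2 N to raise. Moves with the arm: its y points along the arm away from the pivot, x along station x.
- rack: Loose blue vial rack, one solid unit, about 0.35 kg: block 100 (x) x 80 (y) x 55 high with six fixed tall vials, white caps up to 135 above the bench (too tall for the lowered arm), standing x -20 to 40. Origin: centre of underside; x towards the reader within 0.1 rad. Starts on the lane, 85 to 110 short of home. Home: centre at station x 0, y 0; 18 of play to each side.
- reagent: Bystander: amber reagent bottle, 64 diameter, 130 high, left of the lane; origin at its underside.
- beaker: Bystander: glass beaker, 70 diameter, 90 high, left of the reader; origin at its underside.
- vial: Bystander: single small vial, 26 diameter, 60 high, standing to the right of the rack; origin at its underside.
- timer: Bystander: white bench timer 60 x 80 x 25, right of the lane; origin at its underside.
- tipbox: Bystander: open yellow divided box 120 x 85 x 50, to the right of the reader; origin at its underside.

How it is judged:
By the outcome, as a careful person would: the job done as asked, in the order asked, and still so for the second after the job is handed in, with the robot touching nothing.
It also fails if it takes over 69 s, if anything falls off the work surface, if the arm or the gripper's body presses on something with over 40 N, if the wrist force passes 120 N, or if a joint passes its speed limit or range.

## Working session

There is one attempt and no reset: what is moved stays moved. The work goes in short steps, Python scripts to look and compute and a tool call to move; the robot and the scene stay as the last step left them, time stands still between calls to the robot, and variables do not carry over. Pictures are saved under pics/ and viewed, about 8 in all and at most 12, crops included, and the job is handed in when it is done.

Besides the shell and the picture viewer there is one more tool, called by a JSON object that holds its "op" and its "data", one argument or row to a line. carry_out: Moves the arm, as the interface text tells. Its arguments: {"type":"object","properties":{"moves":{"type":"array","items":{"type":"object","properties":{"dx":{"type":"number"},"dy":{"type":"number"},"dz":{"type":"number"},"twist":{"type":"number"}}}},"grip":{"type":"number"}},"required":["moves"]}

```bash
mkdir -p pics
python3 - <<'E'
from cell import *
import cv2, numpy as np
s=state(); print(s)
for n in("top","side"):
    p,d=read_camera(n); i=camera_info(n); print(n,i)
    cv2.imwrite(f"pics/{n}0.png",p[:,:,::-1]); np.savez(f"{n}0.npz",p=p,d=d,**i)
E
```

```text
{'t': 0.0, 'joints': array([-1.38761601e+00,  4.91549244e-01,  1.55948684e+00,  2.17331019e-05,
        1.09172297e+00, -1.05576334e-01]), 'qvel': array([-0.00181033,  0.00058975, -0.0002907 , -0.00142224,  0.00125389,
       -0.00067232]), 'tau': array([ 9.59865101e-04, -6.12643433e+01, -2.58177763e+01,  6.92922994e-02,
        4.82746842e-02, -1.13828701e-04]), 'eef_pos': array([ 177.96719571, -598.8465258 ,  214.05529118]), 'tcp_rot': array([-3.14043477e+00, -1.42083698e-04,  2.88746540e-01]), 'ft_force': array([-0.12743149, -0.33438883,  0.13103519]), 'moment': array([-0.02840263,  0.03045991,  0.0133176 ]), 'opening': 0.9968278658932432}
top {'mtx': array([[364.96678473,   0.        , 318.87736471],
       [  0.        , 364.96678473, 188.9749772 ],
       [  0.        ,   0.        ,   1.        ]]), 'R': array([[-0.02699177, -0.99934113,  0.02426422],
       [-0.99431764,  0.02433983, -0.10363396],
       [ 0.10297509, -0.02692361, -0.99431949]]), 't': array([-14.87784355, 581.90507489, 883.57384114])}
side {'mtx': array([[390.1744324 ,   0.        , 320.65697277],
       [  0.        , 390.1744324 , 205.8828572 ],
       [  0.        ,   0.        ,   1.        ]]), 'R': array([[-0.72858992, -0.68494399, -0.00290921],
       [-0.43264867,  0.46350232, -0.77329213],
       [ 0.53101022, -0.56215419, -0.63404323]]), 't': array([413.88336911, 333.32667499, 910.25952072])}
```

View pics/top0.png

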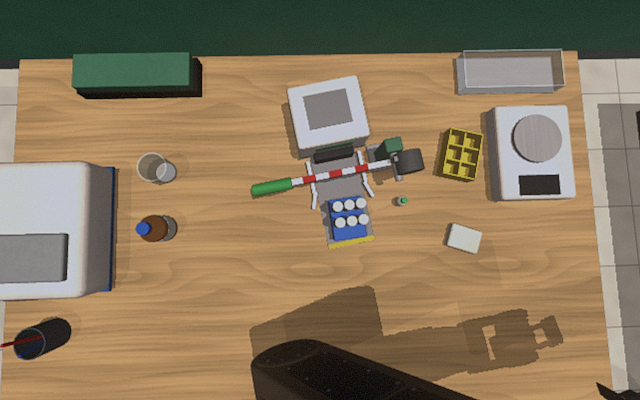

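View pics/side0.png

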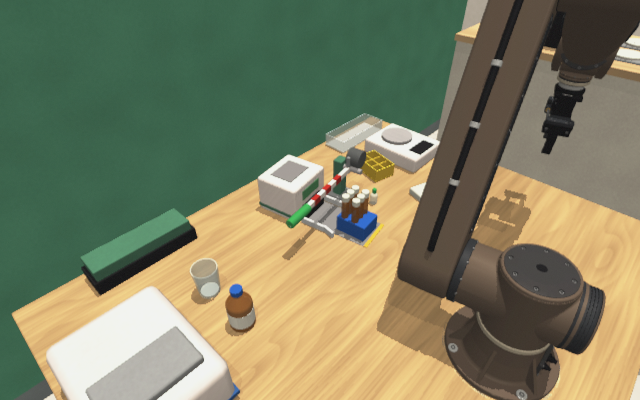

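The top view shows the green sleeve at about (270,187), the barrier running right to the weight at (408,160), the rack at (349,220), the stop at (333,153) and the reader at (328,112). The lane is rotated slightly.

```bash
cat > h.py <<'E'
import cv2, numpy as np
def cloud(d,mtx,R,t):
    v,u=np.mgrid[:d.shape[0],:d.shape[1]]
    c=np.stack([(u-mtx[0,2])*d/mtx[0,0],(v-mtx[1,2])*d/mtx[1,1],d],-1)
    return (c-t)@R
def rect(P):
    (c,s,a)=cv2.minAreaRect(P[:,:2].astype(np.float32)); return np.round(c,1),np.round(s,1),round(a,1)
def measure(p,d,mtx,R,t):
    W=cloud(d,mtx,R,t); h=cv2.cvtColor(p,cv2.COLOR_RGB2HSV); H,S,V=[h[...,k].astype(int) for k in range(3)]
    Z=W[...,2]; ok=(d>0)&(W[...,0]>400)&(W[...,0]<1000)&(abs(W[...,1])<350)
    g=ok&(H>50)&(H<75)&(S>150)&(Z>80)&(Z<400)
    P=W[g]; print("sleeve",len(P),P.mean(0).round(1),P.min(0).round(),P.max(0).round())
    m=ok&(H>100)&(H<130)&(S>140)&(Z>35)&(Z<75)
    print("rack55",m.sum(),np.median(Z[m]),rect(W[m]))
    c=ok&(S<40)&(V>150)&(Z>126)&(Z<145)&(W[...,0]<620)
    print("caps",c.sum(),rect(W[c]))
    b=ok&(Z>117)&(Z<133)&(W[...,0]>700)
    n,l,s,_=cv2.connectedComponentsWithStats(b.astype(np.uint8)); k=1+s[1:,4].argmax()
    b=l==k; r=rect(W[b]); print("reader top",b.sum(),np.median(Z[b]),r)
    return W,H,S,V,ok
E
python3 - <<'E'
from h import *
a=dict(np.load("top0.npz")); W,H,S,V,ok=measure(a['p'],a['d'],a['mtx'],a['R'],a['t'])
Z=W[...,2]
print("table",np.median(Z[300:320,150:200]))
for n,(u,v) in dict(sl_end=(253,189),sl=(270,186),arm=(320,177),arm2=(372,168),weight=(408,160),vial=(402,200),cap=(363,203),rackfront=(350,205),guideL=(316,205),guideR=(371,193),stop=(334,150),post=(385,147),mat=(350,240),timer=(464,238)).items(): print(n,W[v,u].round())
p=cv2.resize(a['p'][50:260,230:430],None,fx=4,fy=4,interpolation=cv2.INTER_CUBIC)[:600]
p=cv2.resize(a['p'][110:258,230:428],None,fx=4,fy=4,interpolation=cv2.INTER_CUBIC)
cv2.imwrite("pics/topc.png",p[:,:,::-1])
E
```

```text
sleeve 4 [588.9  57.6 133.3] [579.  37. 132.] [595. 121. 135.]
rack55 624 56.06987058538657 (array([506.9, -95.3]), array([97.6, 78.6]), 7.1)
caps 729 (array([553.3, -95.3]), array([129.9, 242.9]), 9.6)
reader top 3859 126.47819613707253 (array([755.7, -51.5]), array([142.2, 169.9]), 10.3)
table 1.0127241452729216
sl_end [574. 118. 136.]
sl [580.  81. 136.]
arm [598. -30. 131.]
arm2 [ 616. -148.  128.]
weight [ 623. -217.  179.]
vial [ 546. -229.   65.]
cap [ 537. -124.  135.]
rackfront [533. -95. 136.]
guideL [543. -22.   2.]
guideR [ 569. -162.   23.]
stop [675. -69.  52.]
post [ 660. -176.  145.]
mat [ 452. -106.    4.]
timer [ 449. -390.   27.]
```

View pics/topc.png

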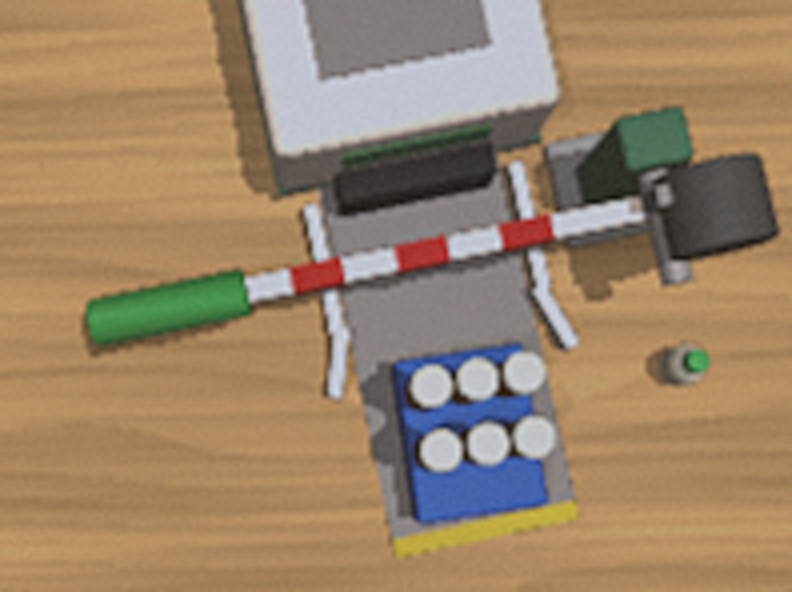

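The crop shows the sleeve's flat free end at the left, the stop and guides, and the rack slightly skewed. The tool stays vertical, so I'll push with the outside of the shut fingers on the sleeve's end face. I'll start it with upward drag and then push on its lower outer edge. First I'll refine the station pose.

Run:
```python
from h import *
a=dict(np.load("top0.npz")); p=a['p']; M,R,t=a['mtx'],a['R'],a['t']
h=cv2.cvtColor(p,cv2.COLOR_RGB2HSV)
def ray(uv,z):
    uv=np.atleast_2d(uv).astype(float); o=-R.T@t; d=np.c_[(uv-M[:2,2])/[M[0,0],M[1,1]],np.ones(len(uv))]@R
    return o+d*((z-o[2])/d[:,2])[:,None]
m=np.zeros(p.shape[:2],np.uint8); m[170:205,240:300]=1
m&=((h[...,0]>50)&(h[...,0]<75)&(h[...,1]>100)).astype(np.uint8)
v,u=np.nonzero(m); P=ray(np.c_[u,v],120)[:,:2]; print("sleeve",len(P),rect(P))
m=(h[...,0]>170)|(h[...,0]<6); m&=(h[...,1]>150); m[:160]=0;m[190:]=0;m[:,:295]=0;m[:,375:]=0
v,u=np.nonzero(m); Q=ray(np.c_[u,v],128)[:,:2]; A=np.r_[P,Q]
vx,vy,x0,y0=cv2.fitLine(A.astype(np.float32),cv2.DIST_L2,0,.01,.01).ravel(); print("arm yaw",np.arctan2(-vx,vy) if vy>0 else np.arctan2(vx,-vy))
W=cloud(a['d'],M,R,t)
s=(h[...,2]<75)&(W[...,2]>44)&(W[...,2]<56); s[:143]=0; s[165:]=0; s[:,:305]=0; s[:,360:]=0
print("stop top",s.sum(),rect(W[s])); print("timer etc ok")
for n,uv,z in (("sleeve end L",(251.8,190),120),("stop top front L",(315,163),50),("stop top front R",(354,155),50)): print(n,ray(uv,z).round(1))
```

```text
sleeve 440 (array([580. ,  78.8]), array([25.2, 90.1]), 10.5)
arm yaw 0.17878434
stop top 346 (array([669.6, -67.4]), array([ 21.1, 100.1]), 10.5)
timer etc ok
sleeve end L [[573.4 123.3 120. ]]
stop top front L [[644.  -21.5  50. ]]
stop top front R [[ 661.9 -118.7   50. ]]
```

{"op": "carry_out", "data": {
  "moves": [
    {"twist":7},
    {"dx":0.05,"dy":-0.05,"dz":-0.04,"twist":7},
    {"dx":0.08,"dy":-0.1,"dz":-0.06,"twist":7},
    {"dx":0.12,"dy":-0.14,"dz":-0.06,"twist":7},
    {"dx":0.15,"dy":-0.18,"dz":-0.06,"twist":7}
  ],
  "grip": 0
}}

```text
schema error: expected keys dx, dy, dz, twist
```

{"op": "carry_out", "data": {
  "moves": [
    {"dx":0.02,"dy":-0.02,"dz":-0.03,"twist":6.1},
    {"dx":0.06,"dy":-0.05,"dz":-0.04,"twist":6.1},
    {"dx":0.1,"dy":-0.08,"dz":-0.05,"twist":6.1},
    {"dx":0.14,"dy":-0.11,"dz":-0.06,"twist":6.1},
    {"dx":0.18,"dy":-0.14,"dz":-0.06,"twist":6.1}
  ],
  "grip": 0
}}

```text
t: 0.6
eef_pos: [309.8, -414.6, 275.6]
tcp_rot: [3.14, -0.001, 0.182]
ft_force: [1.3, -0.4, -0.4]
opening: 0.631
```

{"op": "carry_out", "data": {
  "moves": [
    {"dx":0.028,"dy":-0.04,"dz":0,"twist":0},
    {"dx":0.056,"dy":-0.08,"dz":0,"twist":0},
    {"dx":0.084,"dy":-0.12,"dz":0,"twist":0},
    {"dx":0.112,"dy":-0.16,"dz":0,"twist":0},
    {"dx":0.14,"dy":-0.2,"dz":0,"twist":0}
  ]
}}

```text
t: 1.1
eef_pos: [410.7, -192.0, 274.6]
tcp_rot: [3.142, -0.0, 0.182]
ft_force: [1.4, -0.9, -0.2]
opening: 0.22
```

{"op": "carry_out", "data": {
  "moves": [
    {"dx":0.028,"dy":-0.04,"dz":0,"twist":0},
    {"dx":0.056,"dy":-0.08,"dz":0,"twist":0},
    {"dx":0.084,"dy":-0.12,"dz":0,"twist":0},
    {"dx":0.112,"dy":-0.16,"dz":0,"twist":0},
    {"dx":0.14,"dy":-0.2,"dz":0,"twist":0}
  ]
}}

```text
t: 1.6
eef_pos: [512.2, 30.2, 274.5]
tcp_rot: [3.141, 0.0, 0.183]
ft_force: [0.2, -0.9, 0.5]
opening: 0.003
```

{"op": "carry_out", "data": {
  "moves": [
    {"dx":0.028,"dy":-0.04,"dz":0,"twist":0},
    {"dx":0.056,"dy":-0.08,"dz":0,"twist":0},
    {"dx":0.075,"dy":-0.122,"dz":0,"twist":0},
    {"dx":0.075,"dy":-0.122,"dz":0.04,"twist":0},
    {"dx":0.075,"dy":-0.122,"dz":0.08,"twist":0}
  ]
}}

```text
t: 2.1
eef_pos: [563.5, 163.3, 193.7]
tcp_rot: [3.141, -0.002, 0.185]
ft_force: [0.6, 0.1, -0.7]
opening: 0.002
```

{"op": "carry_out", "data": {
  "moves": [
    {"dx":0,"dy":0,"dz":0.04,"twist":0},
    {"dx":0,"dy":0,"dz":0.08,"twist":0},
    {"dx":0,"dy":0,"dz":0.1,"twist":0},
    {"dx":0,"dy":0,"dz":0.1,"twist":0},
    {"dx":0,"dy":0,"dz":0.1,"twist":0}
  ]
}}

```text
t: 2.6
eef_pos: [563.7, 161.7, 94.9]
tcp_rot: [3.142, 0.0, 0.182]
ft_force: [1.2, 0.7, 0.5]
opening: 0.005
```

{"op": "carry_out", "data": {
  "moves": [
    {"dx":0.002,"dy":0.006,"dz":0,"twist":0},
    {"dx":0.002,"dy":0.012,"dz":0,"twist":0},
    {"dx":0.002,"dy":0.018,"dz":0,"twist":0},
    {"dx":0.002,"dy":0.023,"dz":0,"twist":0},
    {"dx":0.002,"dy":0.023,"dz":0,"twist":0}
  ]
}}

```text
t: 3.1
eef_pos: [569.8, 138.6, 94.9]
tcp_rot: [3.141, -0.001, 0.181]
ft_force: [-0.3, -0.2, 0.8]
opening: 0.007
```

Run:
```python
from cell import *
import cv2
p,d=read_camera("side"); cv2.imwrite("pics/s1.png",cv2.resize(p[120:270,240:440],None,fx=4,fy=4,interpolation=cv2.INTER_CUBIC)[:,:,::-1])
print(state()['eef_pos'],state()['ft_force'])
```

```text
[569.66248487 138.98332769  94.77473359] [ 0.9092641   0.10368806 -0.25268007]
```

View pics/s1.png

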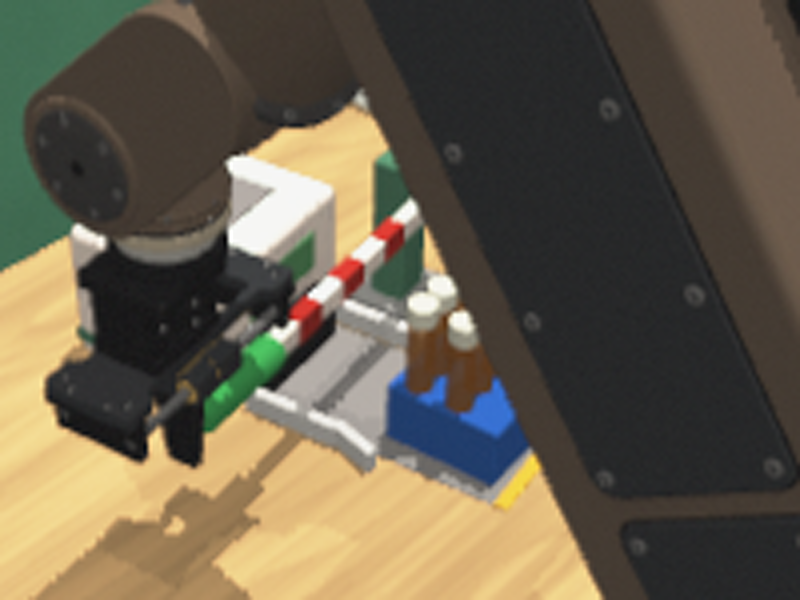

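The view shows the shut fingers at (185,440) just off the sleeve's free end at (215,400), with the gripper body clear above the arm. Next I press gently.

{"op": "carry_out", "data": {
  "moves": [
    {"dx":0,"dy":0.002,"dz":0,"twist":0},
    {"dx":0,"dy":0.004,"dz":0,"twist":0},
    {"dx":0,"dy":0.005,"dz":0,"twist":0},
    {"dx":0,"dy":0.005,"dz":0,"twist":0}
  ]
}}

```text
t: 3.55
eef_pos: [570.5, 134.5, 94.5]
tcp_rot: [3.142, 0.0, 0.182]
ft_force: [-0.0, 0.4, -0.5]
opening: 0.007
```

{"op": "carry_out", "data": {
  "moves": [
    {"dx":0,"dy":0.001,"dz":0,"twist":0},
    {"dx":0,"dy":0.002,"dz":0,"twist":0},
    {"dx":0,"dy":0.003,"dz":0,"twist":0},
    {"dx":0,"dy":0.003,"dz":0,"twist":0}
  ]
}}

```text
t: 3.95
eef_pos: [570.8, 132.6, 94.6]
tcp_rot: [-3.14, -0.0, 0.182]
ft_force: [-0.9, 8.0, 0.3]
opening: 0.003
```

{"op": "carry_out", "data": {
  "moves": [
    {"dx":0,"dy":0.0005,"dz":-0.002,"twist":0},
    {"dx":0,"dy":0.0005,"dz":-0.005,"twist":0},
    {"dx":0,"dy":0.0005,"dz":-0.008,"twist":0},
    {"dx":0,"dy":0.0005,"dz":-0.011,"twist":0}
  ]
}}

```text
t: 4.35
eef_pos: [570.9, 132.1, 105.6]
tcp_rot: [-3.141, 0.0, 0.183]
ft_force: [-0.8, 6.0, 0.1]
opening: 0.006
```

```bash
cat > ang.py <<'E'
from cell import *
from h import *
def show(tag):
    s=state(); print(s['t'],s['eef_pos'].round(1),s['ft_force'].round(1))
    for n in("side","top"):
        p,d=read_camera(n); i=camera_info(n); W=cloud(d,i['mtx'],i['R'],i['t'])
        q=(W-[610,-78.4,0]); y=-q[...,0]*.181+q[...,1]*.9835; x=q[...,0]*.9835+q[...,1]*.181; z=W[...,2]-120
        h=cv2.cvtColor(p,cv2.COLOR_RGB2HSV)
        red=((h[...,0]>170)|(h[...,0]<8))&(h[...,1]>140)&(d>0)&(abs(x)<25)&(z>-40)
        g=(h[...,0]>50)&(h[...,0]<75)&(h[...,1]>100)&(d>0)&(abs(x)<25)&(z>-20)&(np.hypot(y+125,z)>235)
        for nm,m in(("red",red),("green",g)):
            if m.sum()>5: print(n,nm,m.sum(),"theta",np.median(np.arctan2(z[m],y[m]+125)).round(3),"z",np.median(z[m]).round(1))
        cv2.imwrite(f"pics/{tag}_{n}.png",p[:,:,::-1])
E
python3 -c "
from ang import *
show('a1')
for n in('side','top'):
    a=dict(np.load(n+'0.npz'));W=cloud(a['d'],a['mtx'],a['R'],a['t']);p=a['p'];d=a['d']
    q=(W-[610,-78.4,0]); y=-q[...,0]*.181+q[...,1]*.9835; x=q[...,0]*.9835+q[...,1]*.181; z=W[...,2]-120
    h=cv2.cvtColor(p,cv2.COLOR_RGB2HSV)
    red=((h[...,0]>170)|(h[...,0]<8))&(h[...,1]>140)&(d>0)&(abs(x)<25)&(z>-40)
    g=(h[...,0]>50)&(h[...,0]<75)&(h[...,1]>100)&(d>0)&(abs(x)<25)&(z>-20)&(np.hypot(y+125,z)>235)
    for nm,m in(('red',red),('green',g)):
        if m.sum()>5: print('ref',n,nm,m.sum(),'theta',np.median(np.arctan2(z[m],y[m]+125)).round(3),np.median(z[m]).round(1))
"
```

```text
4.35 [570.9 132.1 105.6] [-0.8  6.   0.1]
side red 125 theta 0.084 z 13.4
side green 186 theta 0.064 z 18.6
top red 247 theta 0.109 z 15.8
top green 88 theta 0.085 z 22.0
ref side red 133 theta 0.054 9.7
ref side green 257 theta 0.037 10.3
ref top red 243 theta 0.075 10.9
ref top green 440 theta 0.045 12.9
```

{"op": "carry_out", "data": {
  "moves": [
    {"dx":0,"dy":0,"dz":-0.0055,"twist":0},
    {"dx":0,"dy":0.0005,"dz":-0.0155,"twist":0},
    {"dx":0,"dy":0.001,"dz":-0.0285,"twist":0},
    {"dx":0,"dy":0.0025,"dz":-0.042,"twist":0},
    {"dx":0,"dy":0.0045,"dz":-0.055,"twist":0}
  ]
}}

```text
t: 4.95
eef_pos: [572.1, 126.4, 162.2]
tcp_rot: [3.141, -0.001, 0.182]
ft_force: [-1.1, -0.1, -0.1]
opening: 0.006
```

```bash
python3 -c "
from ang import *
show('a2')"
```

```text
4.95 [572.1 126.4 162.2] [-1.1 -0.1 -0.1]
side red 130 theta 0.054 z 9.6
side green 254 theta 0.035 z 10.2
top red 242 theta 0.075 z 11.0
top green 49 theta 0.049 z 12.9
```

{"op": "carry_out", "data": {
  "moves": [
    {"dx":0,"dy":-0.014,"dz":0,"twist":0},
    {"dx":0,"dy":-0.016,"dz":0.02,"twist":0},
    {"dx":0,"dy":-0.016,"dz":0.05,"twist":0},
    {"dx":0,"dy":-0.016,"dz":0.07,"twist":0},
    {"dx":0,"dy":-0.016,"dz":0.07,"twist":0}
  ]
}}

```text
t: 5.55
eef_pos: [567.2, 143.0, 87.7]
tcp_rot: [-3.141, 0.006, 0.183]
ft_force: [-0.1, -0.5, 0.5]
opening: 0.004
```

{"op": "carry_out", "data": {
  "moves": [
    {"dx":0,"dy":0.004,"dz":0,"twist":0},
    {"dx":0,"dy":0.0085,"dz":0,"twist":0},
    {"dx":0,"dy":0.0105,"dz":0,"twist":0},
    {"dx":0,"dy":0.0115,"dz":0,"twist":0},
    {"dx":0,"dy":0.0115,"dz":0,"twist":0}
  ]
}}

```text
t: 6.05
eef_pos: [571.3, 132.9, 91.6]
tcp_rot: [-3.139, -0.002, 0.182]
ft_force: [-2.0, 16.5, 0.5]
opening: 0.006
```

{"op": "carry_out", "data": {
  "moves": [
    {"dx":0,"dy":0,"dz":-0.003,"twist":0},
    {"dx":0,"dy":0,"dz":-0.008,"twist":0},
    {"dx":0,"dy":0,"dz":-0.014,"twist":0},
    {"dx":0,"dy":0.0003,"dz":-0.02,"twist":0},
    {"dx":0,"dy":0.0006,"dz":-0.026,"twist":0}
  ]
}}

```text
t: 6.55
eef_pos: [571.6, 131.1, 117.9]
tcp_rot: [-3.141, -0.002, 0.182]
ft_force: [-0.0, 4.4, -0.2]
opening: 0.002
```

{"op": "carry_out", "data": {
  "moves": [
    {"dx":0,"dy":0.0015,"dz":-0.001,"twist":0},
    {"dx":0,"dy":0.0024,"dz":-0.006,"twist":0},
    {"dx":0,"dy":0.003,"dz":-0.012,"twist":0},
    {"dx":0,"dy":0.0037,"dz":-0.018,"twist":0},
    {"dx":0,"dy":0.0045,"dz":-0.024,"twist":0}
  ]
}}

```text
t: 7.05
eef_pos: [572.1, 128.4, 142.1]
tcp_rot: [-3.138, -0.002, 0.182]
ft_force: [-2.0, 18.9, 1.1]
opening: 0.006
```

{"op": "carry_out", "data": {
  "moves": [
    {"dx":0,"dy":0.001,"dz":-0.007,"twist":0},
    {"dx":0,"dy":0.002,"dz":-0.014,"twist":0},
    {"dx":0,"dy":0.0032,"dz":-0.021,"twist":0},
    {"dx":0,"dy":0.0047,"dz":-0.029,"twist":0},
    {"dx":0,"dy":0.0065,"dz":-0.037,"twist":0}
  ]
}}

```text
t: 7.55
eef_pos: [573.3, 121.8, 179.3]
tcp_rot: [-3.138, -0.003, 0.182]
ft_force: [-0.9, 15.9, 3.6]
opening: 0.003
```

```bash
python3 -c "
from ang import *
show('a3')"
```

```text
7.55 [573.3 121.8 179.3] [-0.9 15.9  3.6]
side red 103 theta 0.315 z 43.3
side green 189 theta 0.295 z 83.2
top red 253 theta 0.346 z 48.3
top green 92 theta 0.322 z 80.2
```

{"op": "carry_out", "data": {
  "moves": [
    {"dx":0,"dy":0.002,"dz":-0.011,"twist":0},
    {"dx":0,"dy":0.0058,"dz":-0.0245,"twist":0},
    {"dx":0,"dy":0.0102,"dz":-0.037,"twist":0},
    {"dx":0,"dy":0.015,"dz":-0.0495,"twist":0},
    {"dx":0,"dy":0.0204,"dz":-0.0615,"twist":0}
  ]
}}

```text
t: 8.15
eef_pos: [577.1, 101.0, 241.3]
tcp_rot: [-3.139, -0.003, 0.182]
ft_force: [-0.6, 11.2, 5.1]
opening: 0.005
```

```bash
python3 -c "
from ang import *
show('a4')"
```

```text
8.15 [577.1 101.  241.3] [-0.6 11.2  5.1]
side red 80 theta 0.476 z 62.5
side green 164 theta 0.481 z 137.3
top red 240 theta 0.546 z 73.6
top green 52 theta 0.523 z 124.6
```

{"op": "carry_out", "data": {
  "moves": [
    {"dx":0,"dy":0.0053,"dz":-0.012,"twist":0},
    {"dx":0,"dy":0.0114,"dz":-0.0235,"twist":0},
    {"dx":0,"dy":0.018,"dz":-0.035,"twist":0},
    {"dx":0,"dy":0.025,"dz":-0.0465,"twist":0},
    {"dx":0,"dy":0.0322,"dz":-0.0575,"twist":0}
  ]
}}

```text
t: 8.75
eef_pos: [582.9, 68.2, 298.7]
tcp_rot: [-3.141, -0.003, 0.182]
ft_force: [1.7, 3.4, 2.1]
opening: 0.003
```

```bash
python3 -c "
from ang import *
show('a5')"
```

```text
8.75 [582.9  68.2 298.7] [1.7 3.4 2.1]
side red 64 theta 0.667 z 88.0
side green 178 theta 0.67 z 185.3
top red 219 theta 0.747 z 97.9
```

{"op": "carry_out", "data": {
  "moves": [
    {"dx":0,"dy":0.008,"dz":-0.0105,"twist":0},
    {"dx":0,"dy":0.0162,"dz":-0.021,"twist":0},
    {"dx":0,"dy":0.025,"dz":-0.031,"twist":0},
    {"dx":0,"dy":0.034,"dz":-0.0405,"twist":0},
    {"dx":0,"dy":0.0435,"dz":-0.0495,"twist":0}
  ]
}}

```text
t: 9.35
eef_pos: [590.7, 24.9, 346.8]
tcp_rot: [-3.141, -0.001, 0.183]
ft_force: [-0.4, 4.5, 4.4]
opening: 0.005
```

```bash
python3 -c "
from ang import *
show('a6')"
```

```text
9.35 [590.7  24.9 346.8] [-0.4  4.5  4.4]
side red 76 theta 0.85 z 107.1
side green 200 theta 0.855 z 220.3
top red 108 theta 0.97 z 103.7
```

{"op": "carry_out", "data": {
  "moves": [
    {"dx":0,"dy":0.0075,"dz":-0.0065,"twist":0},
    {"dx":0,"dy":0.015,"dz":-0.013,"twist":0},
    {"dx":0,"dy":0.0225,"dz":-0.0195,"twist":0},
    {"dx":0,"dy":0.03,"dz":-0.025,"twist":0}
  ]
}}

```text
t: 9.85
eef_pos: [596.2, -5.1, 371.6]
tcp_rot: [3.141, 0.0, 0.182]
ft_force: [-0.5, -0.2, 0.4]
opening: 0.005
```

```bash
python3 -c "
from ang import *
show('a7')"
```

```text
9.85 [596.2  -5.1 371.6] [-0.5 -0.2  0.4]
side red 96 theta 0.965 z 116.8
side green 226 theta 0.975 z 241.5
top green 19 theta 1.024 z 226.1
```

{"op": "carry_out", "data": {
  "moves": [
    {"dx":0,"dy":-0.04,"dz":0,"twist":0},
    {"dx":0,"dy":-0.08,"dz":0,"twist":0},
    {"dx":-0.02,"dy":-0.11,"dz":0,"twist":0},
    {"dx":-0.06,"dy":-0.11,"dz":0,"twist":0},
    {"dx":-0.1,"dy":-0.11,"dz":0,"twist":0}
  ],
  "grip": 0.045
}}

```text
t: 10.45
eef_pos: [476.3, 86.5, 370.4]
tcp_rot: [-3.142, 0.001, 0.184]
ft_force: [-0.5, -1.0, 0.7]
opening: 0.37
```

{"op": "carry_out", "data": {
  "moves": [
    {"dx":-0.045,"dy":0,"dz":0,"twist":0},
    {"dx":-0.088,"dy":0.02,"dz":0,"twist":0},
    {"dx":-0.09,"dy":0.06,"dz":0.02,"twist":0},
    {"dx":-0.09,"dy":0.1,"dz":0.045,"twist":0},
    {"dx":-0.09,"dy":0.14,"dz":0.07,"twist":0}
  ]
}}

```text
t: 10.95
eef_pos: [414.4, -69.5, 300.8]
tcp_rot: [3.141, -0.002, 0.183]
ft_force: [0.6, 0.4, 0.4]
opening: 0.473
```

{"op": "carry_out", "data": {
  "moves": [
    {"dx":0,"dy":0.035,"dz":0.03,"twist":0},
    {"dx":0,"dy":0.045,"dz":0.07,"twist":0},
    {"dx":0,"dy":0.045,"dz":0.115,"twist":0},
    {"dx":0,"dy":0.045,"dz":0.115,"twist":0},
    {"dx":0,"dy":0.045,"dz":0.115,"twist":0}
  ]
}}

```text
t: 11.45
eef_pos: [423.0, -112.4, 186.8]
tcp_rot: [-3.141, 0.001, 0.183]
ft_force: [-0.0, -0.7, 0.4]
opening: 0.474
```

```bash
python3 -c "
from ang import *
show('a8')
p,d=read_camera('top');i=camera_info('top')
measure(p,d,i['mtx'],i['R'],i['t'])
print(state()['opening'])"
```

```text
11.45 [ 423.  -112.4  186.8] [-0.  -0.7  0.4]
side red 145 theta 1.598 z 144.7
side green 310 theta 1.614 z 288.5
top red 135 theta 1.596 z 146.1
top green 268 theta 1.642 z 329.5h.py:12: RuntimeWarning: Mean of empty slice.
  P=W[g]; print("sleeve",len(P),P.mean(0).round(1),P.min(0).round(),P.max(0).round())
  ret = um.true_divide(
Traceback (most recent call last):
  File "h.py", line 12, in measure
    P=W[g]; print("sleeve",len(P),P.mean(0).round(1),P.min(0).round(),P.max(0).round())
                                                     ~~~~~^^^
ValueError: zero-size array to reduction operation minimum which has no identity
```

View pics/a8_side.png

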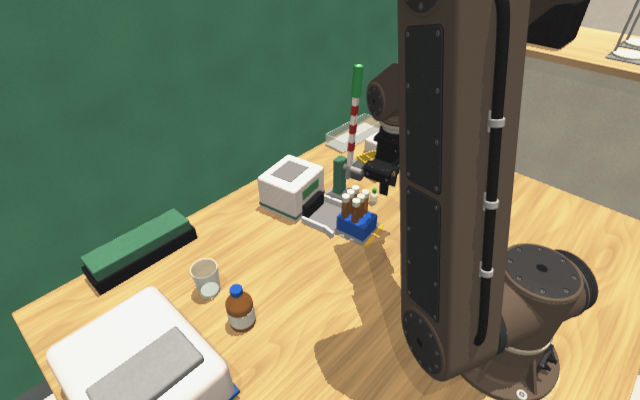

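The side view shows the barrier upright at (355,120) with the rack untouched. I'll lower the fingers behind the rack.

{"op": "carry_out", "data": {
  "moves": [
    {"dx":0,"dy":-0.003,"dz":0.045,"twist":0},
    {"dx":0,"dy":-0.003,"dz":0.09,"twist":0},
    {"dx":0,"dy":-0.003,"dz":0.135,"twist":0},
    {"dx":0,"dy":-0.003,"dz":0.157,"twist":0},
    {"dx":0,"dy":-0.003,"dz":0.157,"twist":0}
  ]
}}

```text
t: 12.1
eef_pos: [422.2, -109.3, 28.2]
tcp_rot: [-3.14, 0.002, 0.183]
ft_force: [0.1, 0.3, -0.1]
opening: 0.473
```

{"op": "carry_out", "data": {
  "moves": [
    {"dx":0.006,"dy":0,"dz":0,"twist":0},
    {"dx":0.012,"dy":0,"dz":0,"twist":0},
    {"dx":0.018,"dy":0,"dz":0,"twist":0},
    {"dx":0.024,"dy":0,"dz":0,"twist":0},
    {"dx":0.03,"dy":0,"dz":0,"twist":0}
  ]
}}

```text
t: 12.6
eef_pos: [452.0, -104.0, 29.8]
tcp_rot: [3.141, 0.0, 0.182]
ft_force: [-5.5, -2.9, 3.9]
opening: 0.476
```

{"op": "carry_out", "data": {
  "moves": [
    {"dx":0.005,"dy":0,"dz":0,"twist":0},
    {"dx":0.01,"dy":0,"dz":0,"twist":0},
    {"dx":0.015,"dy":0,"dz":0,"twist":0},
    {"dx":0.02,"dy":0,"dz":0,"twist":0},
    {"dx":0.025,"dy":0,"dz":0,"twist":0}
  ]
}}

```text
t: 13.1
eef_pos: [475.8, -99.3, 29.5]
tcp_rot: [-3.141, 0.002, 0.183]
ft_force: [-7.6, -1.5, 5.5]
opening: 0.473
```

```bash
sed -i 's/if m.sum/if m.sum/; ' ang.py; sed -i '/"sleeve"/d;/P=W\[g\]/d' h.py
cat > rk.py <<'E'
from ang import *
def rk(tag):
    s=state(); q=s['eef_pos']-[610,-78.4,0]; print("tcp st",(q[0]*.9835+q[1]*.181).round(1),(-q[0]*.181+q[1]*.9835).round(1),s['ft_force'].round(1))
    p,d=read_camera('top');i=camera_info('top');W=cloud(d,i['mtx'],i['R'],i['t']);h=cv2.cvtColor(p,cv2.COLOR_RGB2HSV)
    q=W-[610,-78.4,0]; X=q[...,0]*.9835+q[...,1]*.181; Y=-q[...,0]*.181+q[...,1]*.9835
    m=(h[...,0]>100)&(h[...,0]<130)&(h[...,1]>140)&(W[...,2]>40)&(W[...,2]<70)&(abs(Y)<100)&(X<100)&(X>-250)
    B=np.c_[X[m],Y[m]]; print("rack station",m.sum(),rect(B),"xmax",np.percentile(B[:,0],[1,99]).round(1),"y",np.percentile(B[:,1],[1,99]).round(1))
    cv2.imwrite(f"pics/{tag}.png",cv2.resize(p[100:250,250:450],None,fx=4,fy=4,interpolation=cv2.INTER_CUBIC)[:,:,::-1])
E
python3 -c "
from rk import *
rk('r1')"
```

```text
tcp st -135.8 3.8 [-7.6 -1.5  5.5]
rack station 138 (array([-47.1,   9.5]), array([52.6, 81.6]), 11.7) xmax [-75.8 -25.9] y [-33.2  44.1]
```

View pics/r1.png

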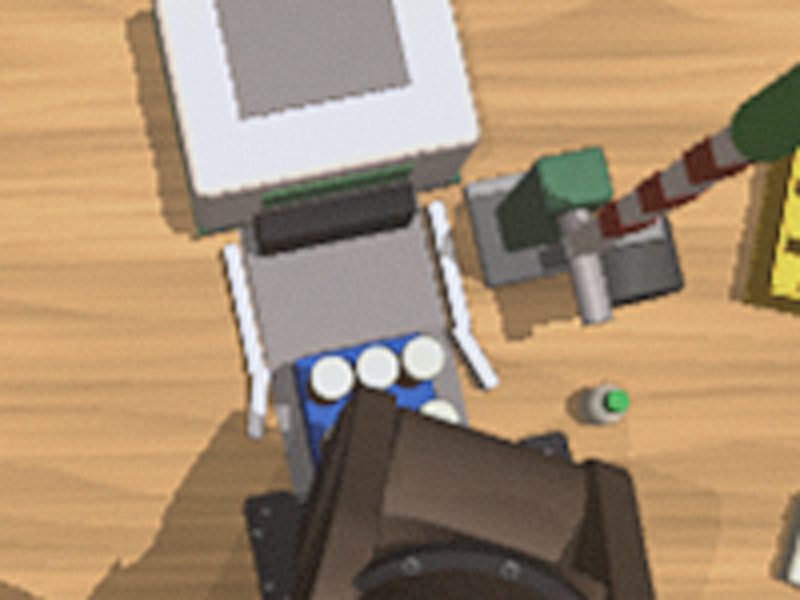

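The crop shows the rack front at (365,345) entering the guides, centred and nearly square. The upward force on the tool suggests I'm pushing too high, so I'll back off, lower the tips and push slower.

{"op": "carry_out", "data": {
  "moves": [
    {"dx":-0.004,"dy":0,"dz":0,"twist":0},
    {"dx":-0.008,"dy":0.002,"dz":0.005,"twist":0},
    {"dx":-0.008,"dy":0.002,"dz":0.018,"twist":0},
    {"dx":-0.008,"dy":0.002,"dz":0.018,"twist":0}
  ]
}}

```text
t: 13.55
eef_pos: [468.1, -103.1, 10.0]
tcp_rot: [-3.141, 0.001, 0.182]
ft_force: [-0.4, 0.3, 0.1]
opening: 0.473
```

{"op": "carry_out", "data": {
  "moves": [
    {"dx":0.004,"dy":0,"dz":0,"twist":0},
    {"dx":0.008,"dy":0,"dz":0,"twist":0},
    {"dx":0.012,"dy":0,"dz":0,"twist":0},
    {"dx":0.016,"dy":0,"dz":0,"twist":0},
    {"dx":0.02,"dy":0,"dz":0,"twist":0}
  ]
}}

```text
t: 14.05
eef_pos: [488.1, -99.2, 11.4]
tcp_rot: [-3.141, 0.001, 0.183]
ft_force: [-5.7, -0.6, 4.2]
opening: 0.478
```

{"op": "carry_out", "data": {
  "moves": [
    {"dx":0.004,"dy":0,"dz":0,"twist":0},
    {"dx":0.009,"dy":0,"dz":0,"twist":0},
    {"dx":0.014,"dy":0,"dz":0,"twist":0},
    {"dx":0.019,"dy":0,"dz":0,"twist":0},
    {"dx":0.024,"dy":0,"dz":0,"twist":0}
  ]
}}

```text
t: 14.55
eef_pos: [511.8, -94.8, 11.4]
tcp_rot: [-3.141, 0.001, 0.183]
ft_force: [-6.3, -0.7, 4.0]
opening: 0.473
```

{"op": "carry_out", "data": {
  "moves": [
    {"dx":0.005,"dy":0,"dz":0,"twist":0},
    {"dx":0.01,"dy":0,"dz":0,"twist":0},
    {"dx":0.015,"dy":0,"dz":0,"twist":0},
    {"dx":0.02,"dy":0,"dz":0,"twist":0},
    {"dx":0.025,"dy":0,"dz":0,"twist":0}
  ]
}}

```text
t: 15.05
eef_pos: [536.4, -90.3, 11.4]
tcp_rot: [-3.141, 0.001, 0.183]
ft_force: [-5.1, -1.0, 3.9]
opening: 0.471
```

```bash
python3 -c "
from rk import *
rk('r2');show('b2')"
```

```text
tcp st -74.6 1.6 [-5.1 -1.   3.9]
rack station 36 (array([19.5,  7.8]), array([38.6, 79.4]), 7.5) xmax [-4.2 35.1] y [-33.1  44.7]
15.1 [537.3 -90.3  11.4] [-0.8  0.6 -0.2]
top red 145 theta 1.597 z 148.2
top green 260 theta 1.643 z 329.4
```

{"op": "carry_out", "data": {
  "moves": [
    {"dx":0.003,"dy":0,"dz":0,"twist":0},
    {"dx":0.006,"dy":0,"dz":0,"twist":0},
    {"dx":0.008,"dy":0,"dz":0,"twist":0},
    {"dx":0.01,"dy":0,"dz":0,"twist":0}
  ]
}}

```text
t: 15.6
eef_pos: [545.9, -88.6, 11.2]
tcp_rot: [-3.141, 0.002, 0.182]
ft_force: [-5.3, -0.8, 4.4]
opening: 0.477
```

{"op": "carry_out", "data": {
  "moves": [
    {"dx":0.001,"dy":0,"dz":0,"twist":0},
    {"dx":0.002,"dy":0,"dz":0,"twist":0},
    {"dx":0.003,"dy":0,"dz":0,"twist":0}
  ]
}}

```text
t: 15.9
eef_pos: [547.8, -88.2, 11.2]
tcp_rot: [-3.141, 0.004, 0.183]
ft_force: [-15.2, -6.0, 10.7]
opening: 0.473
```

{"op": "carry_out", "data": {
  "moves": [
    {"dx":0.0007,"dy":0,"dz":0,"twist":0},
    {"dx":0.0014,"dy":0,"dz":0,"twist":0},
    {"dx":0.0014,"dy":0,"dz":0,"twist":0}
  ]
}}

```text
t: 16.2
eef_pos: [547.7, -88.1, 11.2]
tcp_rot: [-3.14, 0.006, 0.182]
ft_force: [-18.6, -7.0, 12.0]
opening: 0.472
```

```bash
python3 -c "
from rk import *
rk('r3')"
```

```text
tcp st -63.0 1.8 [-18.6  -7.   12. ]
rack station 26 (array([41.7, 19.6]), array([32.8, 75.3]), 28.9) xmax [ 9.5 48.9] y [-19.1  44.6]
```

View pics/r3.png

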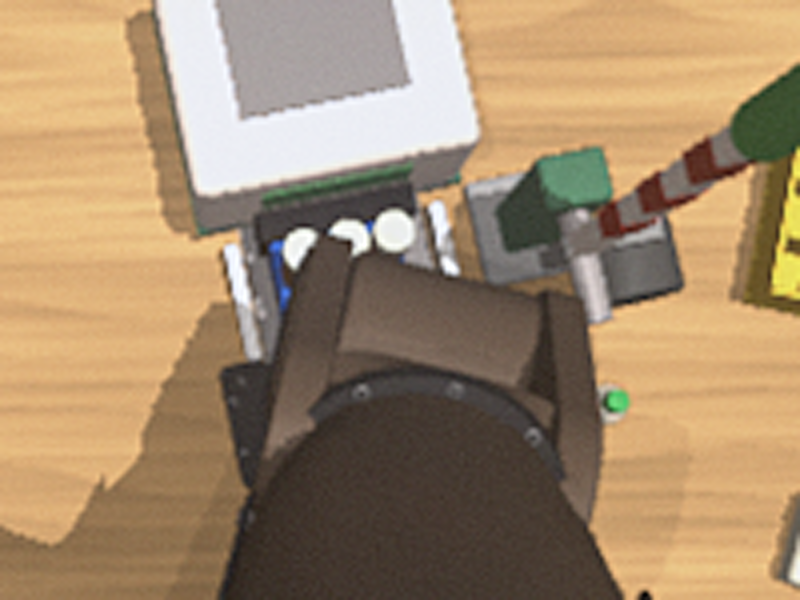

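The crop shows the rack's front edge and caps up against the black stop at (335,210), with about 19 N of contact force. I'll withdraw and check.

{"op": "carry_out", "data": {
  "moves": [
    {"dx":-0.003,"dy":0,"dz":0,"twist":0},
    {"dx":-0.01,"dy":0,"dz":0,"twist":0},
    {"dx":-0.03,"dy":0,"dz":0,"twist":0},
    {"dx":-0.06,"dy":0,"dz":0,"twist":0},
    {"dx":-0.09,"dy":0,"dz":-0.02,"twist":0}
  ]
}}

```text
t: 16.75
eef_pos: [460.6, -103.9, 29.8]
tcp_rot: [-3.14, 0.002, 0.183]
ft_force: [0.0, -0.6, 1.5]
opening: 0.471
```

{"op": "carry_out", "data": {
  "moves": [
    {"dx":-0.03,"dy":0,"dz":-0.04,"twist":0},
    {"dx":-0.04,"dy":0,"dz":-0.08,"twist":0},
    {"dx":-0.04,"dy":0.02,"dz":-0.12,"twist":0},
    {"dx":-0.05,"dy":0.06,"dz":-0.15,"twist":0},
    {"dx":-0.05,"dy":0.1,"dz":-0.18,"twist":0}
  ]
}}

```text
t: 17.25
eef_pos: [430.5, -211.6, 212.6]
tcp_rot: [3.14, -0.001, 0.183]
ft_force: [0.9, -0.4, -0.6]
opening: 0.476
```

{"op": "carry_out", "data": {
  "moves": [
    {"dx":-0.01,"dy":0.04,"dz":0,"twist":0},
    {"dx":-0.02,"dy":0.08,"dz":0,"twist":0},
    {"dx":-0.02,"dy":0.12,"dz":0,"twist":0},
    {"dx":-0.02,"dy":0.16,"dz":0,"twist":0},
    {"dx":-0.02,"dy":0.16,"dz":0,"twist":0}
  ]
}}

```text
t: 17.75
eef_pos: [440.8, -375.8, 210.0]
tcp_rot: [3.14, -0.001, 0.18]
ft_force: [-0.7, 0.8, -0.5]
opening: 0.474
```

```bash
python3 -c "
from rk import *
rk('r4');show('b4')"
```

```text
tcp st -220.3 -261.9 [-0.7  0.8 -0.5]
rack station 537 (array([-0.7,  5.3]), array([98.4, 78.7]), 0.5) xmax [-49.7  45.1] y [-32.9  44.1]
17.8 [ 440.3 -373.5  209.8] [-0.4  0.3  0.6]
side red 144 theta 1.595 z 144.7
side green 310 theta 1.612 z 288.7
top red 129 theta 1.597 z 145.7
top green 272 theta 1.643 z 329.4
```

View pics/r4.png

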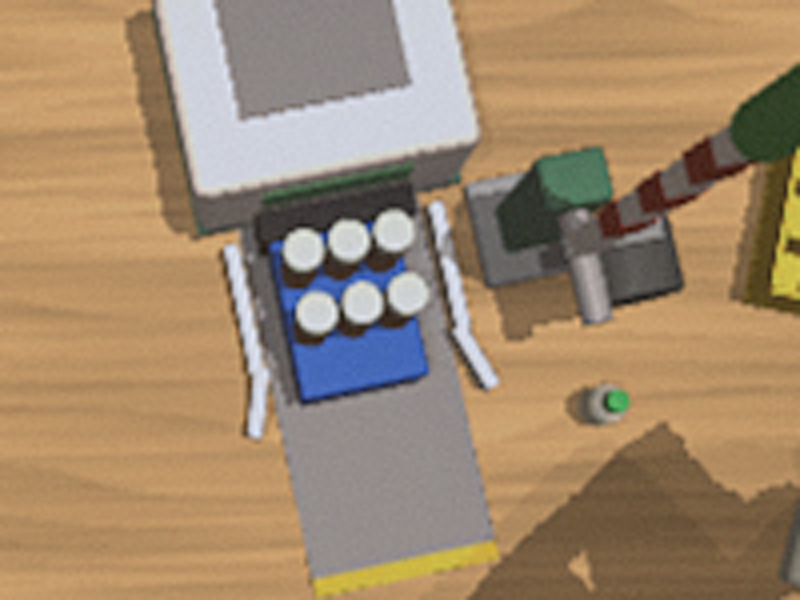

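The crop shows the rack square and flush against the black stop between the guides, with the barrier raised and the small vial still in place at (610,402). I'm handing in.

```bash
python3 -c "
from cell import *
print(job_done())"
```

```text
the job is handed in; nothing more can be done
None
```

The barrier is up and staying up on its own, and the rack is home against the black stop; I handed the job in at about 18 s.

**Barrier:** The tool can only point straight down, so I could not get under the sleeve directly. I pushed on the sleeve's free end with the outside of the shut fingers. Drag lifted it at first, then I pushed on its lower outer edge at roughly 0.2 to 0.4 rad/s. The first try lost contact at a low angle and the arm fell back shut. The second try pressed harder (up to 19 N) and took it past balance to about 0.95 rad. From there it rose by itself to about 1.6 rad, and the last check still shows it there.

**Rack:** I pushed it with two partly open fingertips on its rear face until contact force rose to about 19 N and it stopped moving. With the robot clear, the last check measured:

| Check | Measured | Home |
|---|---|---|
| Centre x | -0.7 mm | 0 |
| Centre y | about +5 mm (18 mm play each side) | 0 |
| Angle to the lane | about 0.5° | 0 |

**Not settled:** While I pushed the rack, the tool read an upward force of 4 to 5 N (12 N at the stop). Lowering the fingertips did not remove it. I saw no sign of the rack tipping.

I compared the other bench items only by eye. The small vial had not visibly moved; I did not measure the others.

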